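Press the cap mat onto a well plate and hold it there

TASK

The 96-well plate in the bench press has its cap mat laid on but not yet pressed home. Gently lower the press's lid until it is fully closed, then swing the cam lever up to the cam's highest lift, where the lever stands straight up, and hold it there against its return spring. The job finishes while the gripper is still holding the lever at the top; leave everything standing around the press where it is.

Things in the scene. Friction and masses are not known exactly. Their poses are not given: they have to be found in the camera images.
- press: the bench press, fixed: grey base 150 x 190 mm, two aluminium cheeks (y = +-78 to 88 mm, up to z = 112 mm). Origin: centre of its underside on the worktop; x to its back (front is -x), y to the lever's side (robot's left), z up. As the lever rises, two claws on its shaft swing over pins at the lid's sides and lock the closed lid down; with the lid open they would block it
- press_lid (a joint): angle of the lid, rad: 0 = fully closed (level, on its stops), grows as the front edge rises; starts between 0.85 and 1.25. A friction hinge: the lid stays where it is left; less than 3 N at its knob moves it. The lid is an aluminium plate 138 x 176 x 10 mm; closed, its top is 125 mm above the worktop
- lid_hinge (a point): middle of the lid's hinge line, at the back of the press, in the press frame at (68, 0, 115) mm; the hinge line runs along the press's y
- lid_knob (a point): centre of the black barrel knob (a roll, diameter 26 mm, 30 mm long, lying along the press's y), on a short stem in the middle of the lid's front edge; it moves with the lid, 162 mm in front of the hinge line and 5 mm above it when closed (so in the press frame at (-94, 0, 120) mm). Pinched by its flat ends, it turns between the pads as the lid swings
- cam_lever (a joint): angle of the cam shaft with its lever, rad: 0 = rest stop, lever leaning to the front, 74 degrees from straight up (always starts there); grows as the knob swings up and back; 1.30 = lever straight up = highest lift (bed 7.3 mm up); beyond it the lift falls again, back stop 1.90. A return spring takes it back to 0 if let go: pushing it takes about 3 N at the knob at first, 5 N at the top
- cam_axis (a point): point on the cam shaft's axis in the plane of the lever, in the press frame at (0, 112.5, 50) mm; the axis runs along the press's y
- lever_knob (a point): centre of the black barrel knob (a roll, diameter 26 mm, 26 mm long, lying along the press's y) at the end of the lever, 140 mm from the shaft's axis; at rest in the press frame at (-135, 112.5, 87) mm, at highest lift at (0, 112.5, 190) mm. Pinched by its flat ends, it turns between the pads as the lever swings
- platen: dark steel pressure plate 80 x 122 x 8 mm under the lid, sprung (about 5 N preload, 4.5 N per mm). Origin: centre of its underside; turns with the lid
- well_plate: white 96-well plate with its grey cap mat laid on, 85.5 x 127.6 x 18 mm, loose in the nest of the press's lifting bed, 81 mm above the worktop; it rides up with the bed. Origin: centre of its underside
- tip_box: bystander: box of pipette tips, 74 x 122 x 63 mm
- timer: bystander: digital timer, 60 x 64 x 20 mm
- beaker: bystander: clear beaker, 55 mm across, 70 mm high
- marker_blk: bystander: marker pen with a black cap lying flat, 134 mm long

How it is judged (in metres and radians):
On the way, in this order (a step that is already met when the one before it is completed fails the run):
1. the lid is fully closed while the lever is still at rest (value of joint press_lid below 0.05 rad and value of joint cam_lever below 0.35 rad), for 0.2 s.
2. the lever is held at the highest lift and the platen presses on the plate (value of joint press_lid below 0.05 rad and value of joint cam_lever between 1.15 and 1.45 rad and contact force between platen and well_plate above 6 N and contact force between the fingers and cam_lever above 1.5 N), for 1 s.
At the end, for the whole second after the job is handed in: The lid is closed (within 0.05 rad), the lever stands still within 0.15 rad of straight up (cam angle 1.15 to 1.45), the platen presses on the capped plate with more than 6 N, and the fingers still push on or grip the lever (more than 1.5 N) (all of step 2 and velocity of joint cam_lever between -0.1 and 0.1 rad/s); the arm keeps its last pose, push and grip.
It fails at once if the lid slams: it falls faster than 2.5 rad/s (velocity of joint press_lid below -2.5 rad/s).
It fails at once if a thing standing around the press is moved by more than 20 mm (distance of any of tip_box, timer, beaker, marker_blk from where it was at the start of the episode above 0.02 m).
It also fails if it takes over 54 s, if anything falls off the work surface, if the arm or the gripper's body presses on something with over 40 N, if the wrist force passes 120 N, or if a joint passes its speed limit or range.

ROBOT

A 6-joint arm with a two-finger parallel gripper is mounted at the origin on a cart in front of the work surface, level with it; the furniture and walls round the work are solid. World frame = base frame: x ahead of the robot, y to its left, z up, the work surface at z = 0. Lengths are in mm, angles in rad, forces in N, time in s.
With the tool pointing down it reaches from about 250 to 725 mm from the base axis. Payload 4 kg.
Tool frame: the origin (TCP) lies between the finger pads; the fingertips stand ctrl.tip_reach ahead of it and the grasp point (between the pads) is the TCP (ctrl.tip_reach is the distance from the TCP to the fingertips, in mm); z points along the fingers, y is the line along which they close (so a half turn about z gives the same grasp; the last joint's range is limited). The gripper opens to 85 mm and grips with 20 to 120 N. Pads are 22 mm wide; open, the fingers measure 114 mm over their backs; the gripper's body (76 mm by 85 mm) begins 54 mm behind the grasp point. The pads swing forward as they close: fully open they stand 13 mm farther back than shut.
Start: joints at [-1.319, 0.241, 0.005, 1.335, 0, 1.571], TCP at [124.572, -484.233, 250.306] pointing down, gripper open.
Joint ranges: [-2.72, 2.72], [-1.05, 1.87], [-1.09, 1.28], [-1.99, 2.15], [-1.42, 1.44], [-3.14, 3.14]. Speed limits (rad/s): [2.79, 2.79, 3.14, 3.14, 3.14, 3.14].

INTERFACE

Orientations are given as a unit quaternion [w, x, y, z].
In Python, from cell import ctrl gives the robot as it stands.
- The arm moves only by the shell command python3 -m crank 'ROWS' [FORCE]. ROWS is JSON, a list of rows, each an object with "dp": the shift along the tool's x, y, z in units of 40 mm (1.0 is 40 mm), a list of three; "angular": the turn, a rotation vector about the tool's x, y, z in units of 8 degrees (1.0 is 8 degrees), a list of three; "jaw": the opening, from -1 (shut) to 1 (fully open). In form: [{"dp": [tx, ty, tz], "angular": [ax, ay, az], "jaw": jaw}, ...]. A call has 1 to 5 rows; each row is the pose to reach, as a shift and turn from the pose commanded when the call began, along the tool's axes at that moment; what a row does not reach only later rows make up. A row lasts 1/10 s, in which the tool goes at most 50 mm and 8.59 degrees, less where a joint would pass 70% of its speed; a pose out of reach is approached as far as the arm can. A call with a gripper value outside its range is refused whole. The fingers move at their own pace and stop on an object; FORCE is the grip in N (left out, the last holds). Time passes only in rows, so rows that repeat a pose let the fingers close. It gives the time, the measured TCP pose, the force, the opening and the grip force at its end, in the units of the state.
- ctrl.sense(): the state, without advancing time (a new reading comes with each control period).
- ctrl.get_image(name): name is "scene" or "top" or "wrist"; returns the picture (384x512x3 uint8, blue, green, red); there is no depth.
- ctrl.camera_params(name): a dict with "intrinsics" (3x3 intrinsics, pixels), "extrinsics" (4x4, takes a point from camera to world coordinates). Camera axes: x right, y down, z forward; pixel columns grow to the right and rows downward; lengths in mm; the calibration is good to about 2 mm. A picture is of the moment at which its call begins: read the wrist's pose just before it. camera_params takes no time and is no camera call; for the wrist camera it gives the pose at the moment of the call.
- ctrl.job_done(): hands the job in; it is judged then, once.
The state is a dict: "clock": time; "q": joint angles; "dq": joint speeds; "effort": joint torques, N m; "tcp_pos": TCP position; "ee_rot": TCP orientation; "wrist_force": force on the tool from outside, world axes, zero at the start; "torque": the same for the moment, N m; "width": finger opening in mm; "finger_force": force on a finger pad.
Only numpy, scipy, OpenCV 4.12 (cv2) and the standard library are available. Lean on these libraries where they do the work, as an engineer would, in place of code of your own. Each camera call takes 0.05 s, during which the arm holds its last target. There are 200 camera calls.

## Working session

There is one attempt and no reset: what is moved stays moved. The work goes in short steps, Python scripts to look and compute and a shell command to move; the robot and the scene stay as the last step left them, time stands still between calls to the robot, and variables do not carry over. Pictures are saved under pics/ and viewed, at most 10 in all, crops included, and the job is handed in when it is done.

```bash
ls; mkdir -p pics
python3 - <<'E'
from cell import ctrl
import cv2
print(ctrl.sense(), ctrl.tip_reach)
for n in("scene","top"):
    cv2.imwrite(f"pics/{n}0.png",cv2.resize(ctrl.get_image(n),(800,600),interpolation=cv2.INTER_CUBIC))
    p=ctrl.camera_params(n);print(n,p)
E
```

```text
pics
{'clock': 0.0, 'q': array([-1.31899364e+00,  2.41410944e-01,  3.72944299e-03,  1.33519293e+00,
        1.31914190e-05,  1.57076855e+00]), 'dq': array([ 0.00048756, -0.0007397 , -0.00131328, -0.0016422 , -0.00055018,
       -0.00062764]), 'effort': array([ 1.09901550e-03, -3.72320402e+01,  2.52407420e+01,  1.70290272e-02,
       -5.29603403e-05, -3.20440549e-06]), 'tcp_pos': array([ 124.432356  , -483.66249687,  249.41591803]), 'ee_rot': array([-1.03165787e-03,  9.92082611e-01,  1.25582699e-01, -1.23914906e-04]), 'wrist_force': array([0.26607536, 0.48336238, 0.0501083 ]), 'torque': array([ 0.01507876, -0.00992205, -0.05175188]), 'finger_force': 0.0, 'width': 85.70817879225697} 19.0
scene {'intrinsics': array([[478.36555492,   0.        , 248.60656512],
       [  0.        , 478.36555492, 190.20507132],
       [  0.        ,   0.        ,   1.        ]]), 'extrinsics': array([[-8.82384109e-01, -2.09686505e-01,  4.21224232e-01,
        -7.49640738e+01],
       [-4.69926523e-01,  3.47403518e-01, -8.11467719e-01,
         1.13724764e+03],
       [ 2.38190497e-02, -9.13970659e-01, -4.05080594e-01,
         6.63177747e+02],
       [ 0.00000000e+00,  0.00000000e+00,  0.00000000e+00,
         1.00000000e+00]])}
top {'intrinsics': array([[489.86998022,   0.        , 250.49297353],
       [  0.        , 489.86998022, 190.76900622],
       [  0.        ,   0.        ,   1.        ]]), 'extrinsics': array([[ 1.41298431e-02, -9.97768117e-01,  6.52620244e-02,
         4.34957341e+02],
       [-9.99897015e-01, -1.42635915e-02, -1.58390657e-03,
        -2.24173503e+01],
       [ 2.51124233e-03, -6.52329230e-02, -9.97866905e-01,
         1.44860573e+03],
       [ 0.00000000e+00,  0.00000000e+00,  0.00000000e+00,
         1.00000000e+00]])}
```

View pics/scene0.png

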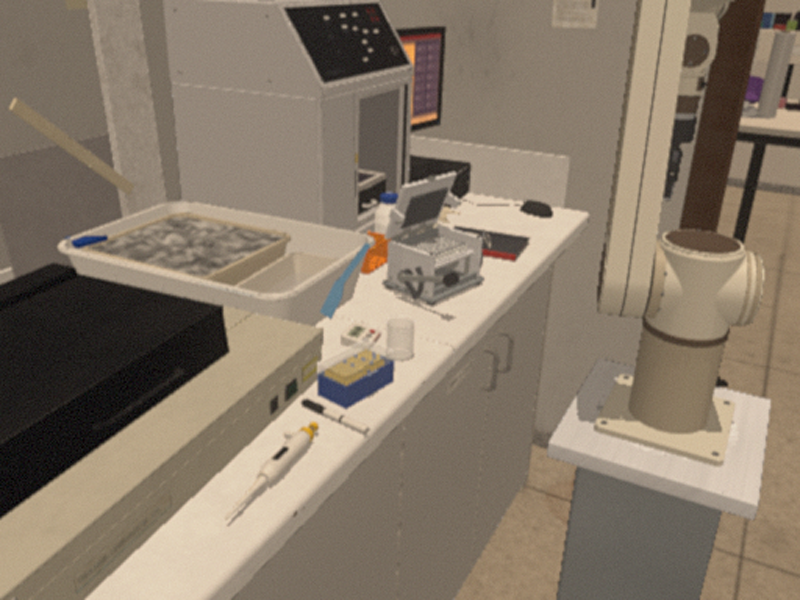

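View pics/top0.png

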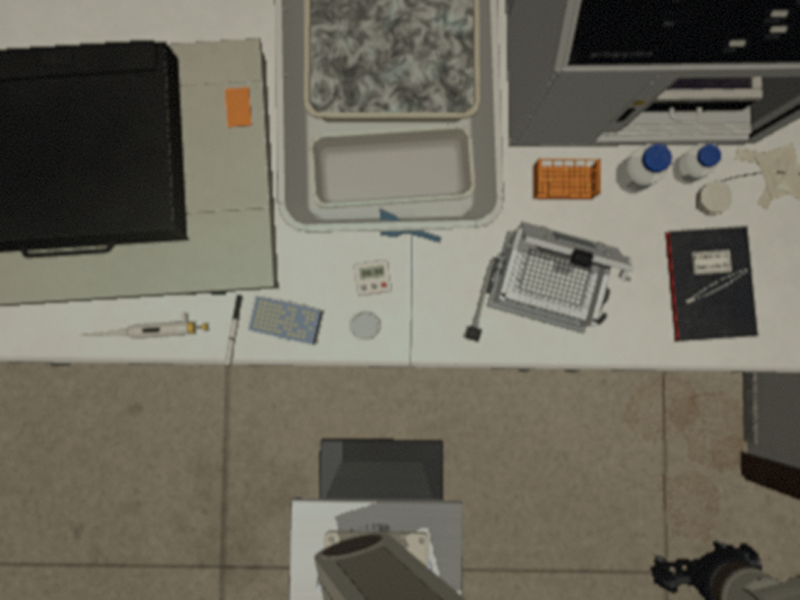

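The scene view shows the press with its lid open. In the top view the lever knob is near (473,333) and the lid knob near (581,258), both at 800x600. I'll enlarge that area.

Run:
```python
import cv2
from cell import ctrl
im=ctrl.get_image("top")[136:226,290:410]
cv2.imwrite("pics/topc.png",cv2.resize(im,None,fx=6.6,fy=6.6,interpolation=cv2.INTER_CUBIC))
im=ctrl.get_image("scene")[105:205,235:325]
cv2.imwrite("pics/scc.png",cv2.resize(im,None,fx=6,fy=6,interpolation=cv2.INTER_CUBIC))
```

```text
(no output)
```

View pics/topc.png

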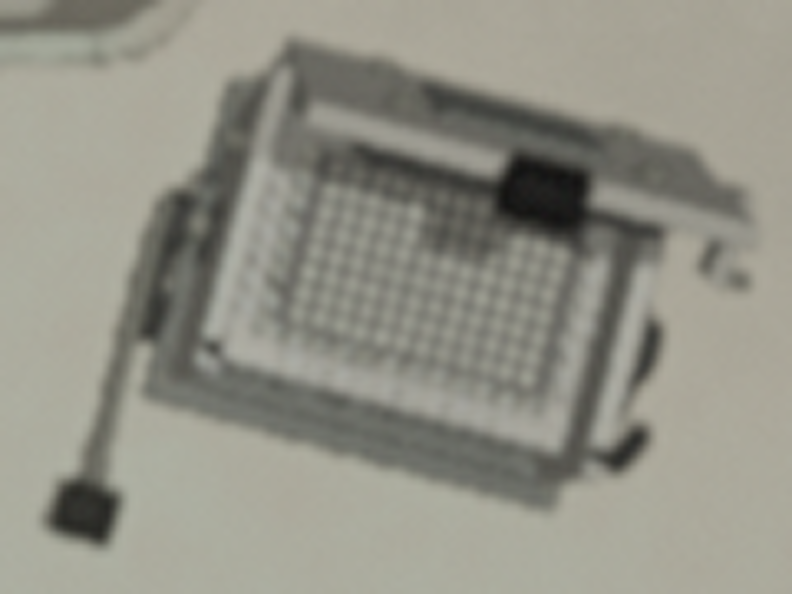

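View pics/scc.png

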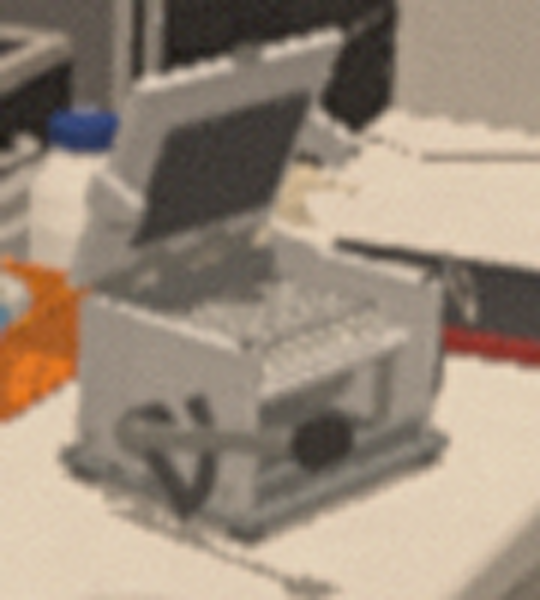

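The top crop puts the lever knob at (84,512), the lid knob at (544,190) and the base's front corners at (150,390) and (548,505). The scene crop puts the lever knob at (323,440) and the base corners at (65,465), (245,535) and (445,450). I'll fit the press pose and lid angle to these.

```bash
cat > h.py <<'E'
import numpy as np
from scipy.spatial.transform import Rotation as R
from cell import ctrl
def proj(n,P):
    p=ctrl.camera_params(n);E=np.linalg.inv(p["extrinsics"]);c=E[:3,:3]@P+E[:3,3];k=p["intrinsics"]@c;return k[:2]/k[2]
def W(v,p): # press frame->world, v=(x,y,yaw)
    return R.from_euler('z',v[2]).apply(p)+[v[0],v[1],0]
def lidknob(a):
    r=np.array([-162*np.cos(a)-5*np.sin(a),0,162*np.sin(a)+5*np.cos(a)]);r[0]=-162*np.cos(a)+5*np.sin(a);return r+[68,0,115]
def leverknob(c):
    t=np.radians(74)-c;t=c-1.3;return np.array([140*np.sin(t),112.5,50+140*np.cos(t)])
E
python3 - <<'E'
from h import *
from scipy.optimize import least_squares
T=lambda u,v:np.array([290+(u+.5)/6.6-.5,136+(v+.5)/6.6-.5]);S=lambda u,v:np.array([235+(u+.5)/6-.5,105+(v+.5)/6-.5])
def f(v):
    o=[("top",T(84,512),leverknob(0)),("scene",S(323,440),leverknob(0)),("top",T(544,190),lidknob(v[3])),
    ("top",T(150,397),[-75,95,0]),("top",T(548,510),[-75,-95,0]),
    ("scene",S(245,538),[-75,95,0]),("scene",S(447,452),[-75,-95,0]),("scene",S(63,468),[75,95,0])]
    return np.concatenate([(proj(n,W(v,np.array(p,float)))-m) for n,m,p in o])
r=least_squares(f,[500,-300,0.,1.],loss="soft_l1");v=r.x
print(v,f(v).reshape(-1,2).round(1))
np.save("v.npy",v)
print("lidknob",W(v,lidknob(v[3])),"closed",W(v,lidknob(0)),"lever",W(v,leverknob(0)),"top",W(v,leverknob(1.3)))
for y,z in((88,112),(-88,112)):print(proj("top",W(v,np.array([0,y,z]))))
E
```

```text
[ 5.65613366e+02 -3.14463005e+02 -2.58143614e-01  1.45721943e+02] [[ 0.7 -0. ]
 [-0.3 -0.7]
 [ 0.2  0.1]
 [-1.5  0.1]
 [ 0.2  0.2]
 [ 0.5  0.8]
 [ 0.4 -0.1]
 [-1.7 -0.1]]
lidknob [ 580.39352963 -318.36548207  268.26547502] closed [ 474.72800386 -290.46611002  120.        ] lever [ 463.90468351 -171.25300638   87.44983601] top [ 594.33305406 -205.69063027  190.        ]
[325.48086425 167.94003515]
[387.53518002 185.15259015]
```

The residuals are about 1 px (3 mm) and the lid angle is 1.209 rad. The lid knob is at (580,-318,268), inside the arm's reach. The plan is to pinch each knob with the tool pointing down and y along the press's y. This helper works out the shifts.

```bash
cat >> h.py <<'E'
def delta(P,v,steps=1):
    s=ctrl.sense();w,x,y,z=s["ee_rot"];A=R.from_quat([x,y,z,w])
    B=R.from_euler('z',v[2])*R.from_euler('x',np.pi)
    d=A.inv().apply(np.array(P)-s["tcp_pos"])/40;a=np.degrees((A.inv()*B).as_rotvec())/8
    print("clk",round(s["clock"],2),"tcp",s["tcp_pos"].round(1),"dp",d.round(2),"ang",a.round(2),"len mm",np.linalg.norm(d)*40)
E
python3 - <<'E'
from h import *
v=np.load("v.npy");v[3]%=2*np.pi;np.save("v.npy",v)
delta(W(v,lidknob(v[3]))+[-120,0,90],v)
E
```

```text
clk 0.2 tcp [ 124.5 -483.9  249.7] dp [ 9.16 -1.92 -2.71] ang [-0.01  0.    3.65] len mm 389.88881649990964
```

```bash
M='python3 -m crank'; 
python3 -m crank '[{"dp":[0,0,-1.2],"angular":[0,0,0.7],"jaw":1},{"dp":[0.5,0,-2.4],"angular":[0,0,1.4],"jaw":1},{"dp":[1.7,-0.3,-2.7],"angular":[0,0,2.1],"jaw":1},{"dp":[2.9,-0.6,-2.7],"angular":[0,0,2.8],"jaw":1},{"dp":[4.0,-0.8,-2.7],"angular":[0,0,3.65],"jaw":1}]' 30
python3 - <<'E'
from h import *
v=np.load("v.npy");delta(W(v,lidknob(v[3]))+[-70,20,90],v)
E
```

```text
clock: 0.7
tcp_pos: [272.9, -412.6, 359.3]
ee_rot: [0.001, 0.991, -0.131, 0.001]
wrist_force: [0.8, -0.7, 0.4]
width: 85.4
finger_force: 0.0
clk 0.7 tcp [ 272.9 -412.6  359.3] dp [ 4.99 -4.3   0.03] ang [ 0.01 -0.01 -0.04] len mm 263.56066237907146
```

```bash
python3 -m crank '[{"dp":[5,-4.3,0],"angular":[0,0,0],"jaw":1},{"dp":[5,-4.3,0],"angular":[0,0,0],"jaw":1},{"dp":[5,-4.3,0],"angular":[0,0,0],"jaw":1},{"dp":[5,-4.3,0],"angular":[0,0,0],"jaw":1},{"dp":[5,-4.3,0],"angular":[0,0,0],"jaw":1}]'
python3 -m crank '[{"dp":[0.3,-0.2,0],"angular":[0,0,0],"jaw":1},{"dp":[0.3,-0.2,0],"angular":[0,0,0],"jaw":1}]'
python3 - <<'E'
from h import *
import cv2
v=np.load("v.npy");delta(W(v,lidknob(v[3]))+[0,0,5],v)
im=ctrl.get_image("wrist");p=ctrl.camera_params("wrist")
for P in(lidknob(v[3]),leverknob(0)):
    u=proj("wrist",W(v,P));print(u*1.5625);cv2.drawMarker(im,tuple(int(x) for x in u.clip(-5000,5000)),(0,0,255))
cv2.imwrite("pics/w1.png",cv2.resize(im,(800,600)));print(p)
E
```

```text
clock: 1.2
tcp_pos: [498.0, -302.8, 358.2]
ee_rot: [0.0, 0.992, -0.128, -0.0]
wrist_force: [-0.5, -0.9, 0.6]
width: 85.3
finger_force: 0.0
clock: 1.4
tcp_pos: [512.2, -297.8, 356.7]
ee_rot: [-0.0, 0.992, -0.126, -0.001]
wrist_force: [0.2, -0.4, -0.1]
width: 85.4
finger_force: 0.0
clk 1.4 tcp [ 512.2 -297.8  356.7] dp [1.78 0.07 2.08] ang [-0.01  0.01  0.03] len mm 109.73684470254867
[398.79102279 166.16265385]
[278.52639224 324.96828775]
{'intrinsics': array([[286.9537232 ,   0.        , 254.62121281],
       [  0.        , 286.9537232 , 190.84042025],
       [  0.        ,   0.        ,   1.        ]]), 'extrinsics': array([[-2.53085305e-01, -9.18138261e-01, -3.04909761e-01,
         5.87556044e+02],
       [-9.67443707e-01,  2.40417767e-01,  7.90694098e-02,
        -3.19638455e+02],
       [ 7.09073731e-04,  3.14994336e-01, -9.49093286e-01,
         4.80933502e+02],
       [ 0.00000000e+00,  0.00000000e+00,  0.00000000e+00,
         1.00000000e+00]])}
```

View pics/w1.png

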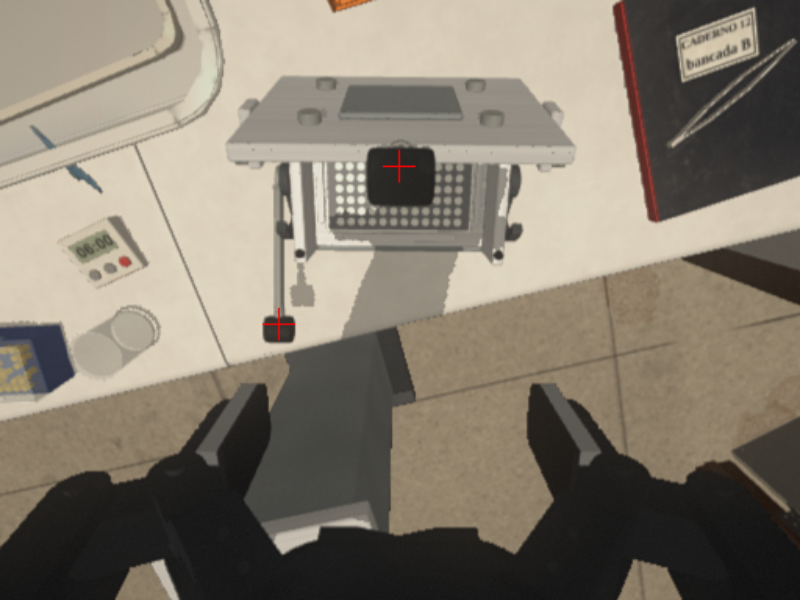

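The wrist view shows the lid knob at (401,177) and the lever knob at (279,329), about 5 mm nearer the robot than predicted. I'll refit with the wrist points weighted up.

Run:
```python
from h import *
from scipy.optimize import least_squares
T=lambda u,v:np.array([290+(u+.5)/6.6-.5,136+(v+.5)/6.6-.5]);S=lambda u,v:np.array([235+(u+.5)/6-.5,105+(v+.5)/6-.5])
def f(v):
    o=[("top",T(84,512),leverknob(0)),("scene",S(323,440),leverknob(0)),("top",T(544,190),lidknob(v[3])),
    ("top",T(150,397),[-75,95,0]),("top",T(548,510),[-75,-95,0]),
    ("scene",S(245,538),[-75,95,0]),("scene",S(447,452),[-75,-95,0]),("scene",S(63,468),[75,95,0]),
    ("wrist",np.array([401,177])/1.5625,lidknob(v[3])),("wrist",np.array([279,329])/1.5625,leverknob(0))]
    return np.concatenate([(proj(n,W(v,np.array(p,float)))-m) for n,m,p in o])
v=least_squares(f,np.load("v.npy"),loss="soft_l1").x
print(v,f(v).reshape(-1,2).round(1).tolist());np.save("v.npy",v)
k=W(v,lidknob(v[3]));print(k,W(v,leverknob(0)));delta(k+[0,0,60],v);delta(k+[0,0,5],v)
```

```text
[ 5.64148451e+02 -3.14923430e+02 -2.60614121e-01  1.18682346e+00] [[0.8, 0.4], [0.0, -0.7], [-0.1, 2.0], [-1.4, 0.5], [0.3, 0.8], [0.8, 0.8], [0.8, 0.0], [-1.2, -0.1], [-0.3, -0.3], [0.1, -1.9]]
[ 575.6945219  -318.00252727  267.07679323] [ 462.79387985 -171.46259662   87.44983601]
clk 1.45 tcp [ 510.7 -298.7  357.2] dp [1.7  0.06 0.75] ang [-0.    0.01  0.04] len mm 74.2107602975845
clk 1.45 tcp [ 510.7 -298.7  357.2] dp [1.7  0.06 2.12] ang [-0.    0.01  0.04] len mm 108.84267043929984
```

```bash
python3 -m crank '[{"dp":[0.9,0.05,0.4],"angular":[0,0,0],"jaw":1},{"dp":[1.7,0.05,0.7],"angular":[0,0,0],"jaw":1},{"dp":[1.7,0.05,1.2],"angular":[0,0,0],"jaw":0.6},{"dp":[1.7,0.05,1.7],"angular":[0,0,0],"jaw":0.3},{"dp":[1.7,0.05,2.1],"angular":[0,0,0],"jaw":0.3}]' 30
python3 -m crank '[{"dp":[0,0,0],"angular":[0,0,0],"jaw":0},{"dp":[0,0,0],"angular":[0,0,0],"jaw":-0.2},{"dp":[0,0,0],"angular":[0,0,0],"jaw":-0.2}]'
python3 - <<'E'
from h import *
import cv2
v=np.load("v.npy");delta(W(v,lidknob(v[3]))+[0,0,5],v)
cv2.imwrite("pics/w2.png",cv2.resize(ctrl.get_image("wrist"),(800,600)))
E
```

```text
clock: 1.95
tcp_pos: [573.6, -320.0, 272.7]
ee_rot: [-0.0, 0.992, -0.13, -0.001]
wrist_force: [-0.4, -0.5, -0.5]
width: 55.6
finger_force: 0.0
clock: 2.25
tcp_pos: [574.5, -317.2, 274.6]
ee_rot: [-0.002, 0.992, -0.129, -0.001]
wrist_force: [-0.3, 6.1, -3.5]
width: 34.6
finger_force: 2.7
clk 2.25 tcp [ 574.5 -317.2  274.6] dp [0.03 0.01 0.06] ang [-0.03  0.01  0.02] len mm 2.8732134848197544
```

View pics/w2.png

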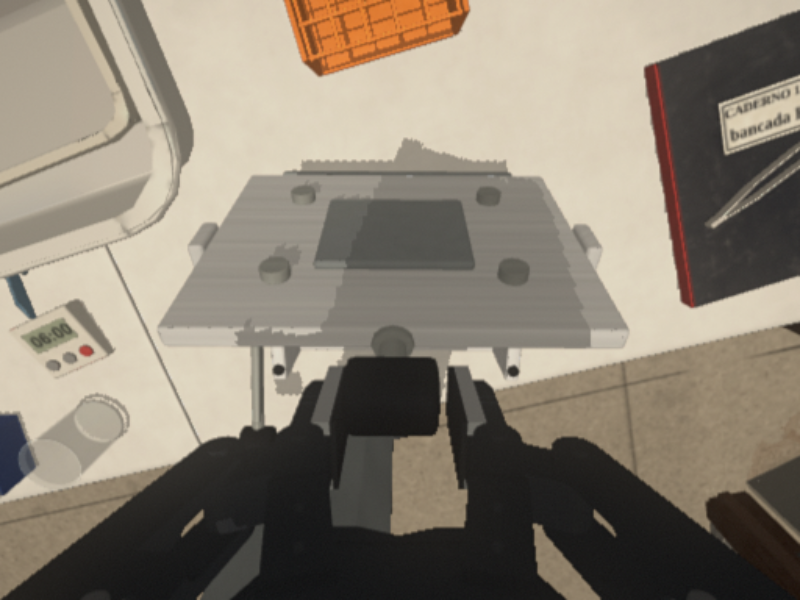

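The knob sits between the pads, and the left pad touches it first. I'll shift about 2 mm toward that side and 3 mm in x, then close.

```bash
python3 -m crank '[{"dp":[0.05,-0.06,0.05],"angular":[0,0,0],"jaw":0},{"dp":[0.1,-0.06,0.1],"angular":[0,0,0],"jaw":-0.3},{"dp":[0.1,-0.06,0.1],"angular":[0,0,0],"jaw":-0.6},{"dp":[0.1,-0.06,0.1],"angular":[0,0,0],"jaw":-0.6},{"dp":[0.1,-0.06,0.1],"angular":[0,0,0],"jaw":-0.6}]' 30
python3 - <<'E'
from h import *
v=np.load("v.npy");s=ctrl.sense();print(s["finger_force"],s["width"],s["wrist_force"])
B=R.from_euler('z',v[2])
p=B.inv().apply(s["tcp_pos"]-[v[0],v[1],0]);print("press frame tcp",p,"fit knob",lidknob(v[3]))
a0=v[3]
for a in np.arange(a0,-.05,-.1):
    d=lidknob(a)-lidknob(a0);print(round(a,2),(d[0]/40).round(2),(-d[2]/40).round(2))
E
```

```text
clock: 2.8
tcp_pos: [580.4, -316.5, 272.2]
ee_rot: [-0.001, 0.992, -0.128, 0.001]
wrist_force: [-0.1, 4.9, 4.6]
width: 29.0
finger_force: 31.8
31.757224202156067 29.031515716169057 [-0.06268551  4.87493295  4.56249217]
press frame tcp [ 16.06049821   2.66196155 272.22043165] fit knob [ 11.94958555   0.         267.07679323]
1.19 0.0 -0.0
1.09 -0.37 0.16
0.99 -0.73 0.35
0.89 -1.06 0.58
0.79 -1.37 0.85
0.69 -1.65 1.14
0.59 -1.9 1.46
0.49 -2.12 1.8
0.39 -2.3 2.16
0.29 -2.45 2.54
0.19 -2.56 2.93
0.09 -2.62 3.33
-0.01 -2.65 3.73
```

Gripped at 29 mm and 32 N. I'll follow the arc at less than 1 rad/s.

```bash
python3 -m crank '[{"dp":[-0.15,0,0.06],"angular":[0,0,0],"jaw":-0.6},{"dp":[-0.37,0,0.16],"angular":[0,0,0],"jaw":-0.6},{"dp":[-0.6,0,0.28],"angular":[0,0,0],"jaw":-0.6},{"dp":[-0.85,0,0.43],"angular":[0,0,0],"jaw":-0.6},{"dp":[-1.06,0,0.58],"angular":[0,0,0],"jaw":-0.6}]'
cat > chk.py <<'E'
from h import *
v=np.load("v.npy");s=ctrl.sense();p=R.from_euler('z',v[2]).inv().apply(s["tcp_pos"]-[v[0],v[1],0])
r=p-[68,0,115];print("press tcp",p.round(1),"radius",np.hypot(r[0],r[2]),"lid",np.arctan2(r[2],-r[0])-.031,"F",s["wrist_force"].round(1),s["width"],s["finger_force"])
r=p-[0,0,50];print("lever r",np.hypot(r[0],r[2]),"cam",1.3+np.arctan2(r[0],r[2]))
E
python3 chk.py
```

```text
clock: 3.3
tcp_pos: [540.2, -305.8, 250.7]
ee_rot: [-0.0, 0.992, -0.128, 0.004]
wrist_force: [0.3, 6.6, 8.7]
width: 29.4
finger_force: 33.7
press tcp [-25.5   2.7 250.7] radius 164.78663296389092 lid 0.936272308053655 F [0.3 6.6 8.7] 29.363264312662253 33.67159903049469
lever r 202.29226018650564 cam 1.1734877468225804
```

```bash
python3 -m crank '[{"dp":[-0.25,0,0.2],"angular":[0,0,0],"jaw":-0.6},{"dp":[-0.48,0,0.44],"angular":[0,0,0],"jaw":-0.6},{"dp":[-0.7,0,0.7],"angular":[0,0,0],"jaw":-0.6},{"dp":[-0.9,0,0.96],"angular":[0,0,0],"jaw":-0.6},{"dp":[-1.06,0,1.22],"angular":[0,0,0],"jaw":-0.6}]'
python3 chk.py
python3 -m crank '[{"dp":[-0.11,0,0.22],"angular":[0,0,0],"jaw":-0.6},{"dp":[-0.22,0,0.48],"angular":[0,0,0],"jaw":-0.6},{"dp":[-0.31,0,0.74],"angular":[0,0,0],"jaw":-0.6},{"dp":[-0.39,0,0.98],"angular":[0,0,0],"jaw":-0.6},{"dp":[-0.44,0,1.15],"angular":[0,0,0],"jaw":-0.6}]'
python3 chk.py
```

```text
clock: 3.8
tcp_pos: [497.0, -294.2, 200.3]
ee_rot: [-0.001, 0.992, -0.128, 0.001]
wrist_force: [-3.8, 8.5, 7.8]
width: 29.5
finger_force: 36.1
press tcp [-70.3   2.8 200.3] radius 162.49651565304572 lid 0.5219484376746367 F [-3.8  8.5  7.8] 29.52686691406215 36.13995552062988
lever r 165.95918527464914 cam 0.8627110547873493
clock: 4.3
tcp_pos: [479.3, -289.4, 152.4]
ee_rot: [-0.002, 0.992, -0.129, -0.001]
wrist_force: [-3.6, 8.1, 4.6]
width: 29.3
finger_force: 36.4
press tcp [-88.6   2.8 152.4] radius 160.98607123816194 lid 0.20325344412337917 F [-3.6  8.1  4.6] 29.2894386582261 36.389363408088684
lever r 135.37787678347425 cam 0.5866314555633575
```

```bash
python3 -m crank '[{"dp":[-0.03,0,0.18],"angular":[0,0,0],"jaw":-0.6},{"dp":[-0.06,0,0.36],"angular":[0,0,0],"jaw":-0.6},{"dp":[-0.09,0,0.52],"angular":[0,0,0],"jaw":-0.6},{"dp":[-0.1,0,0.62],"angular":[0,0,0],"jaw":-0.6},{"dp":[-0.1,0,0.7],"angular":[0,0,0],"jaw":-0.6}]'
python3 chk.py
python3 -m crank '[{"dp":[0,0,0.04],"angular":[0,0,0],"jaw":-0.6},{"dp":[0,0,0.08],"angular":[0,0,0],"jaw":-0.6},{"dp":[0,0,0.1],"angular":[0,0,0],"jaw":-0.6},{"dp":[0,0,0.1],"angular":[0,0,0],"jaw":-0.6}]'
python3 chk.py
```

```text
clock: 4.8
tcp_pos: [475.7, -288.4, 124.3]
ee_rot: [-0.002, 0.992, -0.128, -0.001]
wrist_force: [-4.2, 7.7, 3.6]
width: 29.3
finger_force: 36.1
press tcp [-92.3   2.8 124.3] radius 160.58135800429343 lid 0.026681191997846312 F [-4.2  7.7  3.6] 29.326748186529716 36.10814809799194
lever r 118.4740009788794 cam 0.4066202741720705
clock: 5.2
tcp_pos: [475.5, -288.4, 120.2]
ee_rot: [-0.002, 0.992, -0.128, -0.001]
wrist_force: [-3.0, 7.5, 1.2]
width: 29.6
finger_force: 36.0
press tcp [-92.5   2.8 120.2] radius 160.53648988905954 lid 0.0011184078631454528 F [-3.   7.5  1.2] 29.57221163711806 35.95310568809509
lever r 116.05795986560152 cam 0.3783228341713145
```

No stop force yet, so I'll press on gently until the force rises.

```bash
python3 -m crank '[{"dp":[0,0,0.03],"angular":[0,0,0],"jaw":-0.6},{"dp":[0,0,0.06],"angular":[0,0,0],"jaw":-0.6},{"dp":[0,0,0.06],"angular":[0,0,0],"jaw":-0.6}]'
python3 -m crank '[{"dp":[0,0,0.05],"angular":[0,0,0],"jaw":-0.6},{"dp":[0,0,0.05],"angular":[0,0,0],"jaw":-0.6}]'
python3 -m crank '[{"dp":[0,0,0.05],"angular":[0,0,0],"jaw":-0.6},{"dp":[0,0,0.05],"angular":[0,0,0],"jaw":-0.6}]'
```

```text
clock: 5.5
tcp_pos: [475.5, -288.4, 119.8]
ee_rot: [-0.002, 0.992, -0.129, -0.001]
wrist_force: [-7.1, 9.1, 12.6]
width: 29.6
finger_force: 37.3
clock: 5.7
tcp_pos: [475.6, -288.4, 119.7]
ee_rot: [-0.001, 0.992, -0.129, -0.0]
wrist_force: [-10.8, 11.3, 21.4]
width: 29.6
finger_force: 38.5
clock: 5.9
tcp_pos: [475.6, -288.4, 119.5]
ee_rot: [-0.001, 0.992, -0.129, 0.0]
wrist_force: [-13.7, 13.3, 32.6]
width: 29.3
finger_force: 39.8
```

The lid is on its stop: the force rises at z≈120. I'll relieve the push, open, and retreat up. The grip showed the press is about 3 mm further along its +y, so I'll update the pose.

```bash
python3 -m crank '[{"dp":[0,0,-0.12],"angular":[0,0,0],"jaw":-0.6},{"dp":[0,0,-0.12],"angular":[0,0,0],"jaw":0},{"dp":[0,0,-0.12],"angular":[0,0,0],"jaw":0.4},{"dp":[0,0,-0.12],"angular":[0,0,0],"jaw":0.4},{"dp":[0,0,-0.12],"angular":[0,0,0],"jaw":0.4}]'
python3 -m crank '[{"dp":[0,0,-0.5],"angular":[0,0,0],"jaw":0.4},{"dp":[0,0,-1.2],"angular":[0,0,0],"jaw":0.4},{"dp":[-0.6,-0.6,-1.8],"angular":[0,0,0],"jaw":0.6},{"dp":[-1,-1.6,-1.8],"angular":[0,0,0],"jaw":1},{"dp":[-1.5,-2.6,-1.8],"angular":[0,0,0],"jaw":1}]'
python3 - <<'E'
from h import *
import cv2
v=np.load("v.npy");v[:2]+=R.from_euler('z',v[2]).apply([1.,3.,0])[:2];np.save("v2.npy",v)
k=W(v,leverknob(0));print(k);delta(k+[0,0,60],v);delta(k+[0,0,3],v)
im=ctrl.get_image("wrist");print(proj("wrist",k)*1.5625,proj("wrist",W(v,lidknob(0)))*1.5625)
cv2.imwrite("pics/w3.png",cv2.resize(im,(800,600)))
E
```

```text
clock: 6.4
tcp_pos: [476.9, -290.7, 118.5]
ee_rot: [0.0, 0.992, -0.129, -0.0]
wrist_force: [-0.3, 0.8, 0.6]
width: 60.0
finger_force: 0.0
clock: 6.9
tcp_pos: [446.0, -174.3, 191.5]
ee_rot: [0.0, 0.992, -0.13, 0.001]
wrist_force: [1.1, -0.3, 0.2]
width: 85.6
finger_force: 0.0
[ 464.53313372 -168.82157486   87.44983601]
clk 6.9 tcp [ 446.  -174.3  191.5] dp [ 0.41 -0.25  1.1 ] ang [ 0.   -0.02  0.  ] len mm 48.1157412256331
clk 6.9 tcp [ 446.  -174.3  191.5] dp [ 0.41 -0.25  2.53] ang [ 0.   -0.02  0.  ] len mm 102.89030255932518
[388.23276039 266.89159237] [652.33935235 194.07408244]
```

View pics/w3.png

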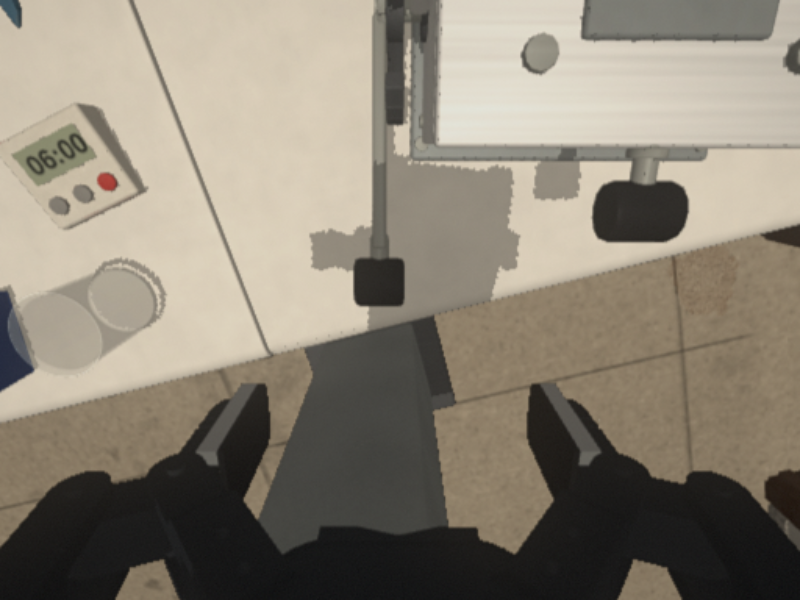

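Both knobs are off by the same ~10 px because the arm was still moving when the picture was taken. Relative to the lid knob, the lever knob is where the fit puts it. Recomputing at standstill.

```bash
python3 -m crank '[{"dp":[0,0,0],"angular":[0,0,0],"jaw":1},{"dp":[0,0,0],"angular":[0,0,0],"jaw":1}]' 35
python3 - <<'E'
from h import *
v=np.load("v2.npy");k=W(v,leverknob(0))
delta(k+[0,0,3],v)
im=ctrl.get_image("wrist");print(proj("wrist",k)*1.5625,proj("wrist",W(v,lidknob(0)))*1.5625)
import cv2;cv2.imwrite("pics/w4.png",cv2.resize(im,(800,600)))
E
```

```text
clock: 7.15
tcp_pos: [445.9, -174.7, 190.9]
ee_rot: [0.0, 0.992, -0.128, 0.0]
wrist_force: [0.4, -0.0, 0.0]
width: 85.3
finger_force: 0.0
clk 7.15 tcp [ 445.9 -174.7  190.9] dp [ 0.41 -0.26  2.51] ang [ 0.   -0.01  0.02] len mm 102.30113262488942
[375.0540498  276.98878985] [632.81541344 205.6304803 ]
```

View pics/w4.png

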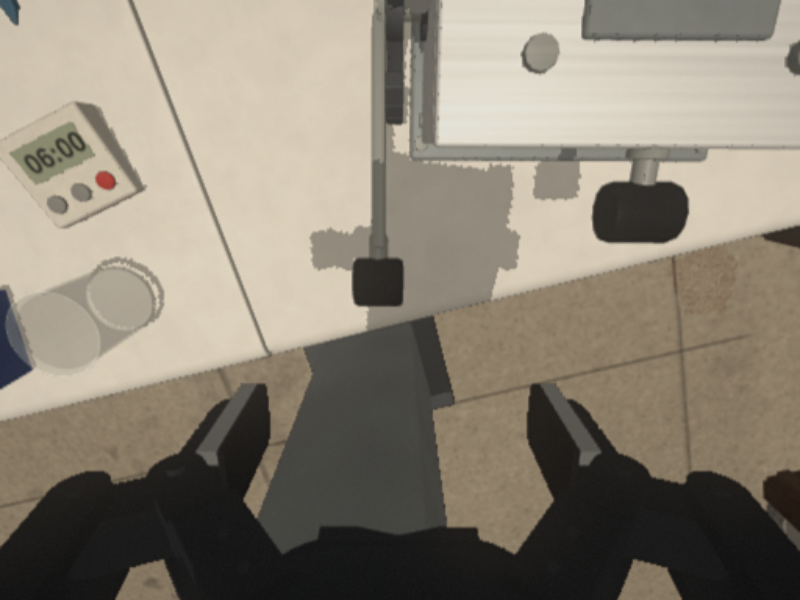

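The lever knob is at (379,282) against a predicted (375,277), within 3 mm. Descending onto it and gripping.

```bash
python3 -m crank '[{"dp":[0.2,-0.12,0.5],"angular":[0,0,0],"jaw":0.6},{"dp":[0.4,-0.23,1.1],"angular":[0,0,0],"jaw":0.5},{"dp":[0.4,-0.23,1.7],"angular":[0,0,0],"jaw":0.4},{"dp":[0.4,-0.23,2.2],"angular":[0,0,0],"jaw":0.4},{"dp":[0.4,-0.23,2.55],"angular":[0,0,0],"jaw":0.4}]'
python3 -m crank '[{"dp":[0,0,0],"angular":[0,0,0],"jaw":0},{"dp":[0,0,0],"angular":[0,0,0],"jaw":-0.2},{"dp":[0,0,0],"angular":[0,0,0],"jaw":-0.6},{"dp":[0,0,0],"angular":[0,0,0],"jaw":-0.7},{"dp":[0,0,0],"angular":[0,0,0],"jaw":-0.7}]' 40
sed -i 's/v.npy/v2.npy/' chk.py; python3 chk.py
python3 - <<'E'
from h import *
for c in np.arange(0,1.4,.1):
    d=leverknob(c)-leverknob(0);print(round(c,2),(d[0]/40).round(2),(-d[2]/40).round(2))
E
```

```text
clock: 7.7
tcp_pos: [462.8, -170.8, 86.7]
ee_rot: [-0.0, 0.992, -0.13, -0.001]
wrist_force: [-0.7, -0.6, 0.0]
width: 59.9
finger_force: 0.0
clock: 8.2
tcp_pos: [464.2, -168.9, 89.5]
ee_rot: [-0.001, 0.992, -0.129, 0.001]
wrist_force: [1.2, 4.9, -1.0]
width: 25.3
finger_force: 43.4
press tcp [-135.2  112.4   89.5] radius 204.77085097162197 lid -0.15568685946980115 F [ 1.2  4.9 -1. ] 25.30987262897374 43.39017391204834
lever r 140.8434201632592 cam 0.013720544369050014
0.0 0.0 -0.0
0.1 0.11 -0.33
0.2 0.25 -0.65
0.3 0.43 -0.95
0.4 0.63 -1.24
0.5 0.86 -1.5
0.6 1.12 -1.74
0.7 1.4 -1.95
0.8 1.69 -2.14
0.9 2.01 -2.29
1.0 2.34 -2.41
1.1 2.68 -2.49
1.2 3.02 -2.55
1.3 3.37 -2.56
```

Gripped at 25 mm and 43 N, with radius 140.8 as expected. Swinging the lever up the arc.

```bash
python3 -m crank '[{"dp":[0.11,0,-0.33],"angular":[0,0,0],"jaw":-0.7},{"dp":[0.25,0,-0.65],"angular":[0,0,0],"jaw":-0.7},{"dp":[0.43,0,-0.95],"angular":[0,0,0],"jaw":-0.7},{"dp":[0.53,0,-1.1],"angular":[0,0,0],"jaw":-0.7},{"dp":[0.63,0,-1.24],"angular":[0,0,0],"jaw":-0.7}]'
python3 chk.py
python3 -m crank '[{"dp":[0.11,0,-0.13],"angular":[0,0,0],"jaw":-0.7},{"dp":[0.23,0,-0.26],"angular":[0,0,0],"jaw":-0.7},{"dp":[0.49,0,-0.5],"angular":[0,0,0],"jaw":-0.7},{"dp":[0.77,0,-0.71],"angular":[0,0,0],"jaw":-0.7},{"dp":[1.06,0,-0.9],"angular":[0,0,0],"jaw":-0.7}]'
python3 chk.py
```

```text
clock: 8.7
tcp_pos: [487.4, -175.1, 137.6]
ee_rot: [-0.001, 0.992, -0.128, -0.001]
wrist_force: [3.2, 3.7, -11.3]
width: 25.3
finger_force: 40.1
press tcp [-111.2  112.3  137.6] radius 180.65419871456106 lid 0.09467067867266654 F [  3.2   3.7 -11.3] 25.311544390004318 40.078192949295044
lever r 141.60982602781203 cam 0.3965532871046573
clock: 9.2
tcp_pos: [526.1, -185.5, 172.8]
ee_rot: [-0.001, 0.992, -0.128, -0.004]
wrist_force: [-2.6, 3.9, -11.8]
width: 24.9
finger_force: 39.9
press tcp [-71.1 112.3 172.8] radius 150.6371935168779 lid 0.3628979978878668 F [ -2.6   3.9 -11.8] 24.934464805181992 39.862650632858276
lever r 141.9101298029388 cam 0.7752100536379074
```

```bash
python3 -m crank '[{"dp":[0.3,0,-0.14],"angular":[0,0,0],"jaw":-0.7},{"dp":[0.63,0,-0.26],"angular":[0,0,0],"jaw":-0.7},{"dp":[0.97,0,-0.34],"angular":[0,0,0],"jaw":-0.7},{"dp":[1.32,0,-0.38],"angular":[0,0,0],"jaw":-0.7},{"dp":[1.66,0,-0.4],"angular":[0,0,0],"jaw":-0.7}]'
python3 -m crank '[{"dp":[0,0,0],"angular":[0,0,0],"jaw":-0.7},{"dp":[0,0,0],"angular":[0,0,0],"jaw":-0.7},{"dp":[0,0,0],"angular":[0,0,0],"jaw":-0.7}]'
python3 chk.py
```

```text
clock: 9.7
tcp_pos: [590.0, -202.6, 190.6]
ee_rot: [-0.001, 0.992, -0.128, -0.003]
wrist_force: [-7.3, 6.5, 1.2]
width: 25.2
finger_force: 39.4
clock: 10.0
tcp_pos: [591.9, -203.1, 190.6]
ee_rot: [-0.0, 0.992, -0.128, -0.001]
wrist_force: [-2.1, 6.0, -0.7]
width: 25.4
finger_force: 39.4
press tcp [ -3.  112.2 190.6] radius 103.73275336896332 lid 0.7856349338168408 F [-2.1  6.  -0.7] 25.369324095546272 39.37075138092041
lever r 140.63770392880056 cam 1.278499824371263
```

```bash
python3 -m crank '[{"dp":[0.07,0,0],"angular":[0,0,0],"jaw":-0.7},{"dp":[0.07,0,0],"angular":[0,0,0],"jaw":-0.7},{"dp":[0.07,0,0],"angular":[0,0,0],"jaw":-0.7},{"dp":[0.07,0,0],"angular":[0,0,0],"jaw":-0.7},{"dp":[0.07,0,0],"angular":[0,0,0],"jaw":-0.7}]'
for i in 1 2; do python3 -m crank '[{"dp":[0,0,0],"angular":[0,0,0],"jaw":-0.7},{"dp":[0,0,0],"angular":[0,0,0],"jaw":-0.7},{"dp":[0,0,0],"angular":[0,0,0],"jaw":-0.7},{"dp":[0,0,0],"angular":[0,0,0],"jaw":-0.7},{"dp":[0,0,0],"angular":[0,0,0],"jaw":-0.7}]' >/dev/null; done
python3 chk.py
python3 - <<'E'
from cell import ctrl
import cv2
im=ctrl.get_image("scene")[90:210,220:340]
cv2.imwrite("pics/s5.png",cv2.resize(im,None,fx=5,fy=5,interpolation=cv2.INTER_CUBIC))
E
```

```text
clock: 10.5
tcp_pos: [593.4, -203.5, 190.6]
ee_rot: [-0.001, 0.992, -0.128, -0.002]
wrist_force: [-5.3, 5.8, 1.8]
width: 25.0
finger_force: 39.7
press tcp [ -1.5 112.2 190.6] radius 102.67961218504678 lid 0.7968267824850171 F [-3.6  5.7  0.1] 25.54320594405106 39.67991352081299
lever r 140.6273170765226 cam 1.2896143250945076
```

View pics/s5.png

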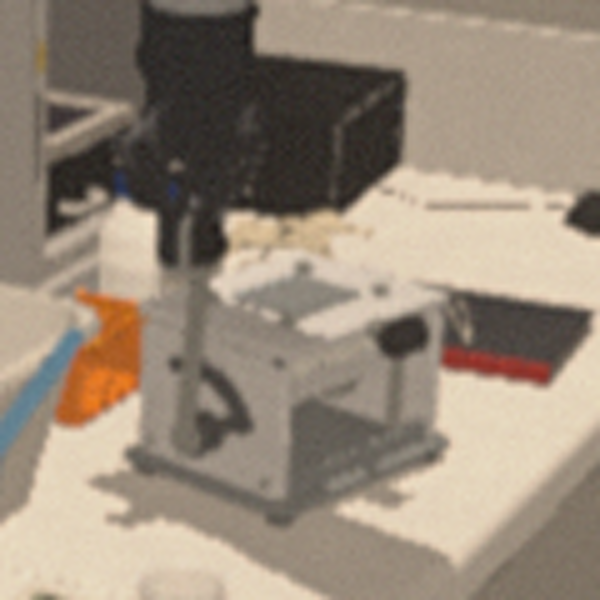

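The lid is closed and level. The lever (190,200 to 190,450) stands straight up in the gripper, and the hold has lasted more than 1 s.

```bash
python3 -c "from cell import ctrl; print(ctrl.job_done())"
```

```text
the job is handed in; nothing more can be done
None
```

I handed the job in with the lid closed on its stops and the gripper holding the lever straight up (cam about 1.29 rad, 40 N grip, at about 11.5 s); I could not measure the platen force, and no verdict came back.

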